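# Clamp a glued phone in the crank press

### The arm

A 7-joint arm with a two-finger parallel gripper is mounted at the origin on the work surface. World frame = base frame: x ahead of the robot, y to its left, z up, the work surface at z = 0. Lengths are in m, angles in rad, forces in N, time in s.
With the tool pointing down it reaches from about 0.425 to 0.95 m from the base axis. Payload 4.7 kg.
Tool frame: the origin (TCP) lies on the centre line of the jaws, within the pads' length; the fingertips stand robot.nose_length ahead of it and the grasp point (between the pads) lies 8 mm behind it (robot.nose_length is the distance from the TCP to the fingertips, in m); z points along the fingers, x is the direction in which the jaws open and shut, and the axes are right-handed (so a half turn about z gives the same grasp; the last joint's range is limited). The gripper opens to 85 mm and grips with 20 to 120 N. Pads are 22 mm wide; open, the fingers measure 114 mm over their backs; the gripper's body (76 mm by 85 mm) begins 54 mm behind the grasp point. The pads swing forward as they close: fully open they stand 13 mm farther back than shut.
Start: joints at [1.296, 0.469, -0.049, 1.532, 0.024, 1.141, -0.082], TCP at [0.164, -0.655, 0.242] pointing down, gripper open.
Joint ranges: [-2.59, 2.59], [-0.33, 1.99], [-1.39, 1.29], [0.1, 2.45], [-1.04, 4.18], [0.21, 1.99], [-2.66, 2.66]. Speed limits (rad/s): [2.57, 2.57, 3.14, 3.14, 3.14, 3.14, 3.14].

### API

Orientations are given as [roll, pitch, yaw] about the fixed x, y, z axes, in that order (R = Rz(yaw) Ry(pitch) Rx(roll)).
In Python, from plant import robot gives the robot as it stands. Calls block until the motion is done:
- robot.goto(position, orientation): joint-space move of the TCP to a pose.
- robot.move_straight(position, vel=0.15, attitude=None, contact_N=None): straight line of the TCP; attitude=None keeps the orientation; vel is the mean speed in m/s. With contact_N (N) it stops when the force on the tool has changed by that much, and returns True; else False.
- robot.move_joints(angles): joint-space move.
- robot.grip(opening, strength=None): opening from 0.0 (shut) to 1.0 (fully open); strength is the grip in N (None keeps the last); returns when the fingers have stopped.
- robot.sleep(seconds).
- robot.inverse_kinematics(position, orientation): joint angles nearest the present ones, or None.
- robot.sense(): the state.
- robot.grab_frame(name): name is "scene" or "top"; returns a dict with "image" (384x512x3 uint8, red, green, blue), "range_z" (384x512 float32, m along the optical axis (not along the pixel's ray), 0 where there is no reading), "fx", "fy", "cx", "cy" (pixels), "dist_coeffs" ([k1, k2, p1, p2, k3] as OpenCV has them; the pictures are not rectified), "R" (3x3) and "t" (3): a world point X has camera coordinates R X + t. Camera axes: x right, y down, z forward; pixel columns grow to the right and rows downward; lengths in m; the calibration is good to about 2 mm. A picture is of the moment at which its call begins.
A pose or a line that the arm cannot do raises robot.IKError and nothing moves.
- robot.close_job(): hands the job in, once; it reports no verdict.
The state is a dict: "t": time; "joint_pos": joint angles; "joint_velocities": joint speeds; "effort": joint torques, N m; "tcp_pos": TCP position; "tcp_rot": TCP orientation; "wrist_force": force on the tool from outside, world axes, zero at the start; "torque": the same for the moment, N m; "opening": opening from 0.0 (shut) to 1.0 (fully open).
Only numpy, scipy, OpenCV 4.12 (cv2) and the standard library are available. Lean on these libraries where they do the work, as an engineer would, in place of code of your own. Each camera call takes 0.05 s, during which the arm holds its last target.

### The job

The phone in the bench press has just had its back glass glued: slide it fully home against the orange end stop, gently. Then turn the red-handled crank clockwise until the orange foot comes down on the phone and clamps it firmly, felt as the crank turning about half as heavy again as it did running free. Do not crush the phone; leave it clamped, let go of the crank and leave the other things on the bench alone.

Things in the scene. Friction and masses are not known exactly. Their poses are not given: they have to be found in the camera images.
- bed: Bed of the blue C-frame press, fixed. Origin: bench level, under the phone's centre when home. x runs along the phone channel from its open mouth (-x) in to the stop and column (+x), y across, z up. In mm: dark steel top z 20, x -170 to 80, 100 wide; black side rails 72 apart, 6 high, x -80 to 70.
- stop (a point): Middle of the face of the orange end stop that the phone's far end must meet: bed x 70, z 23 mm (stop 6 mm high, 72 wide). Behind it the column, x 85 to 125 mm, 70 wide.
- nose (a point): On the ram's axis (bed x 15, y 0 mm) at the underside of the blue gearbox arm, z 92 mm. The arm spans bed x -8 to 125, y +-32, z 92 to 138 mm. Below it hangs the orange square foot, 44 mm, its underside 19 to 40 mm above the phone at the start. The foot pad is sprung, 12 N/mm. Good clamping 25 to 65 N; above 80 N the phone is crushed.
- crank_axis (a point): Point on the crank's upright axis (bed x 105, y 0 mm) at z 161 mm, top of the flat crank arm. Clockwise seen from above lowers the foot 6 mm per radian. Self-holding: stays where left. Turning free takes about 8 N at the handle (0.5 N m; holding still it eases to about half); past contact, 7 N more per radian (72 N of clamping). Good clamping: 2.5 to 6.5 N above free at the handle.
- phone: The phone, 140 x 68 x 9 mm, 0.18 kg, loose, lying face down on the bed between the side rails; white back with a dark camera patch. Origin at the centre of its underside, x along its length and about parallel to the bed's x. It starts 20 to 45 mm short of the end stop, its near end sticking out towards the mouth; home when its origin is over the bed's origin.
- grip (a point): Middle of the red crank handle's gripping length, on the handle's axis: an upright, freely spinning round handle 20 to 23 mm in diameter, standing from z = 164 to 214 mm (this point at z = 194 mm), 60 mm from the crank axis. Its starting angle around the crank axis varies.
- screwdriver: bystander: screwdriver, 150 mm, lying on the bench
- spudger: bystander: scraper with a flat blade, 150 mm, lying on the bench
- tape: bystander: red tape roll, 90 mm across, 18 mm high
- shell: bystander: open phone shell, 145 x 70 x 8 mm, on the blue mat
- jar1: bystander: white jar, 60 mm across, 120 mm high
- jar2: bystander: white jar, 60 mm across, 120 mm high
- mouse: bystander: black computer mouse, 100 x 60 x 22 mm
Not all that is in view belongs to the job. Leave any pink or yellow look-alike of the phone alone.

How it is judged:
On the way, in this order (a step that is already met when the one before it is completed fails the run):
1. the phone is home against the end stop, not yet clamped (x of phone in the frame of bed above -0.003 m and contact force between phone and bed below 15 N), for 0.2 s.
2. the foot clamps the phone with at least 25 N (contact force between phone and bed above 25 N), for 0.2 s.
At the end, for the whole second after the job is handed in: The phone lies home (origin within 3 mm of the bed's origin along the channel), pressed on the bed by the foot with 25 to 65 N that lasts after the crank is let go (x of phone in the frame of bed above -0.003 m and contact force between phone and bed between 25 and 65 N); the robot touches nothing.
It fails at once if the phone is crushed: more than 80 N between phone and bed (contact force between phone and bed above 80 N).
It fails at once if the phone is shoved with more than 25 N by the robot (contact force between any of the fingers, the arm and phone above 25 N).
It fails at once if a bystander is moved by more than 20 mm (distance of any of screwdriver, spudger, tape, shell, jar1, jar2, mouse from where it was at the start of the episode above 0.02 m).
It also fails if it takes over 72 s, if anything falls off the work surface, if the arm or the gripper's body presses on something with over 40 N, if the wrist force passes 120 N, or if a joint passes its speed limit or range.

## Working session

There is one attempt and no reset: what is moved stays moved. The work goes in short steps, each a Python script; the robot and the scene stay as the last script left them, time stands still between calls to the robot, and variables do not carry over. Pictures are saved under pics/ and viewed, and the job is handed in when it is done.

```bash
ls; mkdir -p pics; python3 - <<'E'
from plant import robot
import cv2,numpy as np,pickle
for n in("scene","top"):
    f=robot.grab_frame(n); pickle.dump(f,open(f"pics/{n}0.pkl","wb"))
    cv2.imwrite(f"pics/{n}0.png",f["image"][:,:,::-1])
    print(n,f["fx"],f["fy"],f["cx"],f["cy"],f["dist_coeffs"],f["R"],f["t"])
print(robot.nose_length,robot.sense())
E
```

```text
pics
scene 404.17245767136643 404.17245767136643 249.7182990404221 186.57648965227597 [-0.02498529  0.          0.          0.          0.        ] [[ 0.70998355  0.70401844 -0.01677484]
 [ 0.4877759  -0.50881082 -0.7093562 ]
 [-0.50793507  0.49544887 -0.70465054]] [-0.40609032 -0.18863328  1.66109936]
top 398.1394426479071 398.1394426479071 256.56634762358414 197.82447797908807 [-0.07227231  0.          0.          0.          0.        ] [[ 0.01357259 -0.99981588  0.01356446]
 [-0.98876363 -0.01543979 -0.14868793]
 [ 0.14886998 -0.01139397 -0.98879113]] [-0.00695171  0.55827948  1.1237467 ]
0.011 {'t': 0.1, 'joint_pos': array([ 1.29607423,  0.46938731, -0.04858464,  1.53357263,  0.02410255,
        1.14099433, -0.08229404]), 'joint_velocities': array([ 0.00034338, -0.0023992 ,  0.0001393 , -0.00435501,  0.0011232 ,
       -0.00048974,  0.0010526 ]), 'effort': array([ 2.82676219e-04, -5.11514390e+01, -4.71677631e-02, -2.38389909e+01,
        1.08236336e-02,  4.40610806e-03, -3.64730454e-06]), 'tcp_pos': array([ 0.16414899, -0.65421818,  0.2413492 ]), 'tcp_rot': array([ 3.14152429e+00,  1.77468554e-03, -1.32494749e+00]), 'wrist_force': array([ 0.03765548, -0.31009176, -0.04673745]), 'torque': array([0.01153584, 0.00187664, 0.03622378]), 'opening': 0.9964488245761077}
```

View pics/scene0.png

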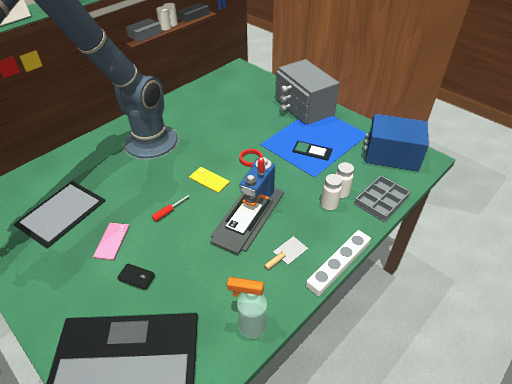

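View pics/top0.png

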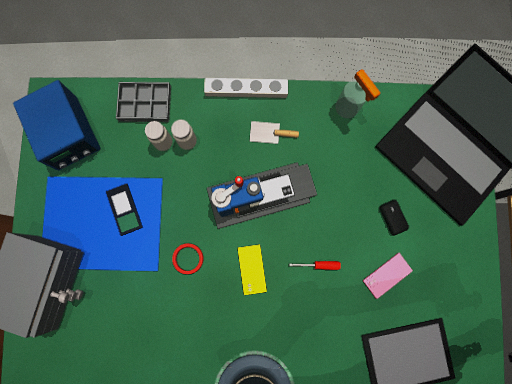

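Scene: the press is the blue C-frame at scene (250,200), top (262,195). The white phone with its dark camera patch is in the bed at top (275,188). The candidates:
- **Phone:** white in the press, top (275,188). I choose this one.
- **Look-alikes:** yellow (252,269), pink (388,275), the shell on the mat (124,209) and the tablet (408,352).
- **Handle:** red knob at top (239,181). The other red things are the tape ring (188,259) and the screwdriver (327,265).

Next is a close crop.

```bash
python3 - <<'E'
import cv2,pickle,numpy as np
f=pickle.load(open("pics/top0.pkl","rb"));g=pickle.load(open("pics/scene0.pkl","rb"))
a=cv2.resize(f["image"][150:240,195:330,::-1],None,fx=5.5,fy=5.5,interpolation=cv2.INTER_CUBIC)
cv2.imwrite("pics/topcrop.png",a)
b=cv2.resize(g["image"][145:255,200:295,::-1],None,fx=5.4,fy=5.4,interpolation=cv2.INTER_CUBIC)
cv2.imwrite("pics/scenecrop.png",b)
E
```

```text
(no output)
```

View pics/topcrop.png

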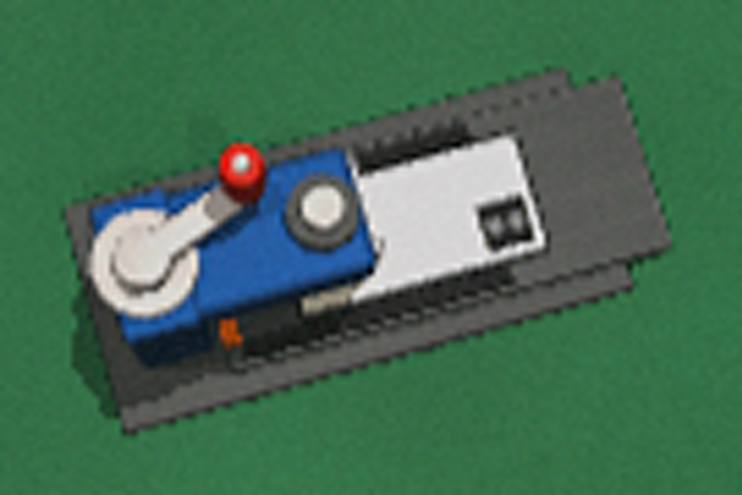

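View pics/scenecrop.png

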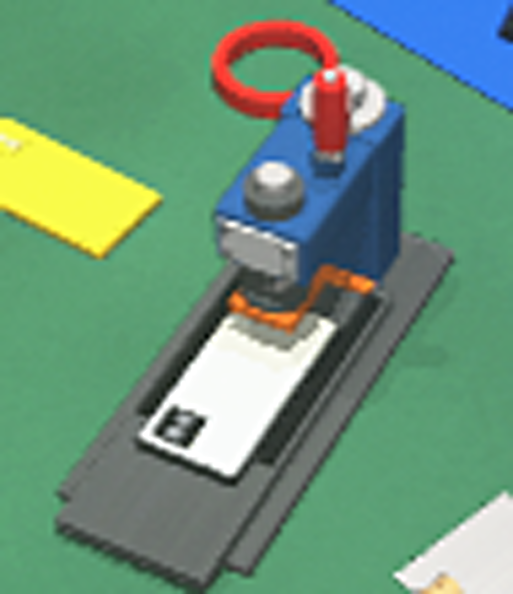

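```bash
cat > h.py <<'E'
import numpy as np,cv2
def K(f): return np.array([[f["fx"],0,f["cx"]],[0,f["fy"],f["cy"]],[0,0,1.]])
def rays(f,uv):
    n=cv2.undistortPoints(np.float64(uv).reshape(-1,1,2),K(f),np.array(f["dist_coeffs"])).reshape(-1,2)
    return np.c_[n,np.ones(len(n))]@f["R"], -f["R"].T@f["t"]
def onplane(f,uv,z):
    d,c=rays(f,uv); return c+d*((z-c[2])/d[:,2])[:,None]
def cloud(f):
    h,w=f["range_z"].shape
    uv=np.stack(np.meshgrid(np.arange(w),np.arange(h)),-1).reshape(-1,2)
    n=cv2.undistortPoints(np.float64(uv).reshape(-1,1,2),K(f),np.array(f["dist_coeffs"])).reshape(-1,2)
    z=f["range_z"].reshape(-1); P=np.c_[n*z[:,None],z]
    X=(P-f["t"])@f["R"]; X[z<=0]=np.nan
    return X.reshape(h,w,3)
def biggest(m):
    n,l,s,c=cv2.connectedComponentsWithStats(m.astype(np.uint8))
    return l==1+np.argmax(s[1:,4])
E
cat > m.py <<'E'
import pickle,sys
from h import *
def measure(ft,fs):
    for nm,f,(r0,r1,c0,c1) in(("top",ft,(150,240,195,330)),("scene",fs,(145,255,205,290))):
        X=cloud(f); im=f["image"]; hsv=cv2.cvtColor(im,cv2.COLOR_RGB2HSV).astype(int)
        roi=np.zeros(im.shape[:2],bool); roi[r0:r1,c0:c1]=1
        z=X[...,2]; H,S,V=hsv[...,0],hsv[...,1],hsv[...,2]
        print(nm)
        bed=biggest(roi&(S<60)&(V<130)&(z>.008)&(z<.05))
        print(" bed z med",np.nanmedian(z[bed]))
        cs=max(cv2.findContours(bed.astype(np.uint8),0,1)[0],key=cv2.contourArea).reshape(-1,2)
        r=cv2.minAreaRect(np.float32(onplane(f,cs,.02)[:,:2])); print(" bed",r,cv2.boxPoints(r).round(4).tolist())
        ph=biggest(roi&(S<60)&(V>170)&(z>.01)&(z<.045))
        cs=max(cv2.findContours(ph.astype(np.uint8),0,1)[0],key=cv2.contourArea).reshape(-1,2)
        r=cv2.minAreaRect(np.float32(onplane(f,cs,.029)[:,:2]));print(" phone z",np.nanmedian(z[ph]),r,cv2.boxPoints(r).round(4).tolist())
        red=biggest(roi&((H<8)|(H>172))&(S>140)&(z>.15)); uv=np.argwhere(red)[:,::-1]
        print(" red",red.sum(),uv.min(0),uv.max(0),"z",np.nanmin(z[red]),np.nanmax(z[red]),"top pts",np.nanmean(X[red&(z>.208)],0), "all",np.nanmedian(X[red],0))
        disk=biggest(roi&(S<60)&(V>150)&(z>.13)&(z<.2)); print(" arm/disk z",np.nanmedian(z[disk]),np.nanmean(X[disk],0),disk.sum())
        bl=biggest(roi&(H>95)&(H<125)&(S>120)&(z>.128)&(z<.148)); p=X[bl]; print(" bluetop",np.nanmedian(p[:,2]),cv2.minAreaRect(np.float32(p[:,:2])))
if __name__=="__main__":
    measure(pickle.load(open("pics/top0.pkl","rb")),pickle.load(open("pics/scene0.pkl","rb")))
E
python3 m.py
```

```text
top
 bed z med 0.01966147761179418
 bed ((0.5756435394287109, -0.015571579337120056), (0.12754498422145844, 0.3131348192691803), 17.029499053955078) [[0.46880000829696655, 0.11550000309944153], [0.5605000257492065, -0.18400000035762787], [0.6825000047683716, -0.14659999310970306], [0.5907999873161316, 0.15279999375343323]]
 phone z 0.03021198962072134 ((0.5882994532585144, -0.04905979335308075), (0.06308663636445999, 0.10628737509250641), 16.247779846191406) [[0.5430999994277954, -0.006899999920278788], [0.5728999972343445, -0.10890000313520432], [0.6334999799728394, -0.09130000323057175], [0.6036999821662903, 0.01080000028014183]]
 red 60 [235 176] [242 186] z 0.16872970858674696 0.21798998663913974 top pts [0.57801506 0.04862347 0.21415962] all [0.57405511 0.04797223 0.21283265]
 arm/disk z 0.14882504920278367 [0.54468368 0.09479544 0.15321377] 291
 bluetop 0.1381917295456282 ((0.5542420148849487, 0.05483649671077728), (0.0634666457772255, 0.12899261713027954), 19.09646224975586)
scene
 bed z med 0.01939207532598335
 bed ((0.5831286311149597, -0.02237968146800995), (0.1282206475734
[... 193 characters left out ...]
64197, 0.14419999718666077]]
 phone z 0.029824562466810145 ((0.5818049907684326, -0.03626351058483124), (0.06474635004997253, 0.13493719696998596), 16.752490997314453) [[0.5314000248908997, 0.01899999938905239], [0.5702999830245972, -0.11020000278949738], [0.6323000192642212, -0.09149999916553497], [0.5934000015258789, 0.037700001150369644]]
 red 74 [258 158] [264 172] z 0.16293732570653824 0.2178605320743741 top pts [0.57948477 0.04455373 0.21294207] all [0.58231012 0.04245483 0.19574882]
 arm/disk z 0.14633848599674731 [0.55234362 0.10387457 0.14965077] 49
 bluetop 0.1375075177323606 ((0.5574648380279541, 0.05203145742416382), (0.06825258582830429, 0.13121181726455688), 19.521038055419922)
```

```bash
python3 - <<'E'
import pickle
from h import *
f=pickle.load(open("pics/scene0.pkl","rb")); t=pickle.load(open("pics/top0.pkl","rb"))
o=np.array([.573,-.0025]); a=np.radians(107.1); xh=np.array([np.cos(a),np.sin(a)]); yh=np.array([-xh[1],xh[0]])
def bed(P): d=P[...,:2]-o; return np.stack([d@xh,d@yh,P[...,2]],-1)*1000
for nm,g,uv,z in [("tongue end top",t,[[195+620/5.5,150+78/5.5],[195+668/5.5,150+245/5.5]],.02),
  ("ram knob top",t,[[195+322/5.5,150+205/5.5]],.155),("hub top",t,[[195+142/5.5,150+262/5.5]],.161),
  ("knob tip",t,[[195+241/5.5,150+163/5.5]],.214),("handle top scene",f,[[200+330/5.4,145+75/5.4]],.214),
  ("blue corners",t,[[195+350/5.5,150+152/5.5],[195+378/5.5,150+268/5.5]],.138)]:
    print(nm,bed(onplane(g,uv,z)).round(1).tolist())
X=cloud(f); B=bed(X); hsv=cv2.cvtColor(f["image"],cv2.COLOR_RGB2HSV).astype(int)
m=np.zeros(X.shape[:2],bool); m[188:208,238:275]=1
m&=(hsv[...,0]>5)&(hsv[...,0]<20)&(hsv[...,1]>150)&(hsv[...,2]>90)
for v,u in np.argwhere(m): print((u,v),B[v,u].round(0).tolist(),hsv[v,u].tolist(),end="; ")
T=bed(cloud(t)); print("\nram knob cloud",T[186:190,252:256,2].round(0).tolist(),"hub",T[195:200,218:224,2].round(0).tolist())
E
```

```text
tongue end top [[-171.3, -45.8, 20.0], [-168.6, 50.4, 20.0]]
ram knob top [[13.8, -0.5, 155.0]]
hub top [[104.4, 3.0, 161.0]]
knob tip [[47.1, -19.5, 214.0]]
handle top scene [[49.8, -18.7, 214.0]]
blue corners [[-7.7, -25.0, 138.0], [-4.6, 34.2, 138.0]]
(np.int64(260), np.int64(194)) [77.0, -2.0, 26.0] [11, 180, 149]; (np.int64(261), np.int64(194)) [76.0, -6.0, 29.0] [11, 159, 128]; (np.int64(259), np.int64(195)) [67.0, -2.0, 30.0] [10, 180, 156]; (np.int64(260), np.int64(195)) [75.0, -3.0, 23.0] [11, 190, 158]; (np.int64(261), np.int64(195)) [74.0, -7.0, 26.0] [11, 193, 151]; (np.int64(262), np.int64(195)) [80.0, -8.0, 21.0] [10, 183, 152]; (np.int64(263), np.int64(195)) [76.0, -14.0, 28.0] [11, 190, 183]; (np.int64(264), np.int64(195)) [78.0, -16.0, 27.0] [11, 161, 135]; (np.int64(258), np.int64(196)) [33.0, -16.0, 64.0] [10, 166, 140]; (np.int64(259), np.int64(196)) [69.0, -1.0, 23.0] [11, 190, 152]; (np.int64(260), np.int64(196)) [70.0, -5.0, 25.0] [11, 192, 161]; (np.int64(261), np.int64(196)) [70.0, -9.0, 26.0] [11, 190, 162]; (np.int64(262), np.int64(196)) [73.0, -11.0, 25.0]
[... 3933 characters left out ...]
3]; (np.int64(251), np.int64(205)) [-8.0, -11.0, 57.0] [12, 196, 187]; (np.int64(252), np.int64(205)) [-8.0, -15.0, 59.0] [11, 202, 184]; (np.int64(253), np.int64(205)) [-7.0, -18.0, 60.0] [11, 205, 187]; (np.int64(254), np.int64(205)) [-2.0, -19.0, 56.0] [12, 175, 144]; (np.int64(253), np.int64(206)) [-7.0, -18.0, 54.0] [12, 157, 180]; 
ram knob cloud [[163.0, 160.0, 159.0, 156.0], [160.0, 162.0, 161.0, 158.0], [159.0, 159.0, 159.0, 160.0], [163.0, 164.0, 161.0, 161.0]] hub [[161.0, 163.0, 164.0, 162.0, 159.0, 161.0], [162.0, 159.0, 166.0, 164.0, 160.0, 163.0], [163.0, 160.0, 163.0, 165.0, 162.0, 164.0], [159.0, 160.0, 161.0, 160.0, 162.0, 161.0], [159.0, 165.0, 159.0, 162.0, 163.0, 157.0]]
```

The geometry agrees with the given sizes:
- The mouth end falls at bed x -170 ±1.
- The crank radius comes out at about 61 mm.
- The phone's near end is at bed x -102, so it is about 32 mm short.
- The foot gap is about 26 mm, so contact should come near 4.4 rad.

Now I push the phone with shut fingers.

```bash
cat >> h.py <<'E'
o=np.array([.571,-.003]); A=np.radians(107.1); xh=np.array([np.cos(A),np.sin(A)]); yh=np.array([-xh[1],xh[0]])
def W(x,y,z): return np.r_[o+x*xh+y*yh,z]
def Bd(P): d=np.asarray(P)[:2]-o; return np.array([d@xh,d@yh,P[2]])
E
python3 - <<'E'
from plant import robot
from h import *
ori=[np.pi,0,A-np.pi/2]
robot.grip(0.0,40)
robot.goto(W(-.14,-.001,.15),ori)
robot.move_straight(W(-.14,-.001,.06),vel=.12)
print(robot.sense()["t"],robot.sense()["wrist_force"])
print(robot.move_straight(W(-.14,-.001,.034),vel=.03,contact_N=4))
s=robot.sense();print(s["t"],Bd(s["tcp_pos"]),s["wrist_force"],s["opening"])
f=robot.grab_frame("scene");cv2.imwrite("pics/s1.png",cv2.resize(f["image"][130:270,190:310,::-1],None,fx=4,fy=4))
E
```

```text
4.225 [ 0.47682029 -0.44057572  0.17346317]
False
5.2417 [-0.14001257 -0.00118957  0.03416695] [-0.20565637 -0.61478377  0.18303467] 0.0057507199634723545
```

View pics/s1.png

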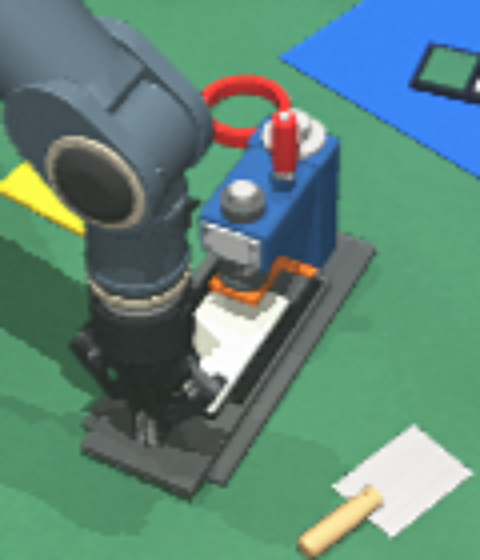

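The shut fingers are just above the bed, short of the phone's near end (crop 150,435), with no contact yet. Now I push slowly.

```bash
python3 - <<'E'
from plant import robot
from h import *
for x,v,c in((-.095,.03,5),(-.076,.012,5)):
    r=robot.move_straight(W(x,-.001,.034),vel=v,contact_N=c)
    s=robot.sense();print(r,s["t"],Bd(s["tcp_pos"]).round(4),s["wrist_force"].round(2), s["wrist_force"][:2]@xh)
    f=robot.grab_frame("scene")
cv2.imwrite("pics/s2.png",cv2.resize(f["image"][130:270,190:310,::-1],None,fx=4,fy=4))
E
```

```text
False 6.9417 [-0.095 -0.001  0.034] [-0.81  0.56 -0.08] 0.7737481941337341
True 8.175 [-0.081  -0.0004  0.0336] [ 0.39 -0.08  0.58] -0.19595665691160663
```

View pics/s2.png

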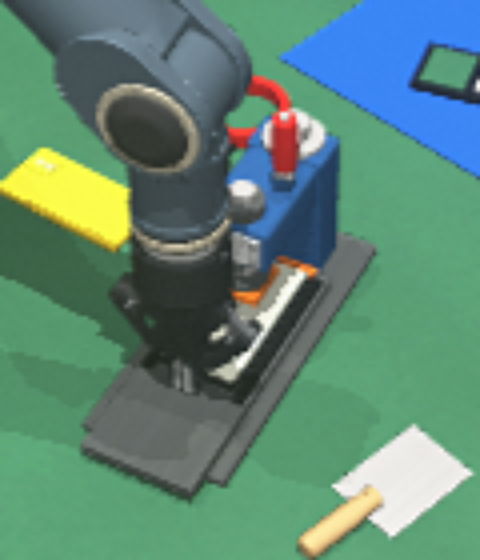

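The push stopped on contact at TCP x -0.081, which is exactly the predicted home position, and the phone's far end is up at the orange stop. I'll press once more to confirm, then back off, lift and measure.

```bash
python3 - <<'E'
from plant import robot
from h import *
import pickle
r=robot.move_straight(W(-.074,-.001,.034),vel=.008,contact_N=5)
s=robot.sense();print(r,s["t"],Bd(s["tcp_pos"]).round(4),s["wrist_force"][:2]@xh)
robot.move_straight(W(-.11,-.001,.034),vel=.08)
robot.move_straight(W(-.11,-.001,.26),vel=.25)
robot.grip(1.0,80)
p=W(.047,-.0195,.26); 
robot.goto(W(-.2,-.05,.30),[np.pi,0,A-np.pi/2])
t=robot.grab_frame("top");f=robot.grab_frame("scene"); print(robot.sense()["t"])
pickle.dump(t,open("pics/top1.pkl","wb"));pickle.dump(f,open("pics/scene1.pkl","wb"))
a=cv2.resize(t["image"][150:240,195:330,::-1],None,fx=4,fy=4);b=cv2.resize(f["image"][145:255,200:295,::-1],None,fx=3.27,fy=3.27)
cv2.imwrite("pics/s3a.png",a);cv2.imwrite("pics/s3b.png",b)
E
cat > m2.py <<'E'
import pickle
from h import *
f=pickle.load(open("pics/scene1.pkl","rb"))
E
python3 - <<'E'
import sys,pickle;sys.path.insert(0,".")
from m import *
measure(pickle.load(open("pics/top1.pkl","rb")),pickle.load(open("pics/scene1.pkl","rb")))
E
```

```text
True 8.7333 [-0.0809  0.0005  0.033 ] 0.04815399167105619
11.6917
top
 bed z med 0.01951673937665638
 bed ((0.5755221247673035, -0.01566287875175476), (0.12805233895778656, 0.3129834234714508), 16.89272689819336) [[0.46880000829696655, 0.11550000309944153], [0.5597000122070312, -0.18400000035762787], [0.6822999715805054, -0.1467999964952469], [0.5913000106811523, 0.1527000069618225]]
 phone z 0.03032249240033928 ((0.5821826457977295, -0.03223680332303047), (0.06360647827386856, 0.07291531562805176), 16.94331932067871) [[0.541100025177002, -0.006599999964237213], [0.5623999834060669, -0.07639999687671661], [0.623199999332428, -0.05779999867081642], [0.6019999980926514, 0.011900000274181366]]
 red 61 [235 176] [242 186] z 0.16901234327891446 0.21828225113214883 top pts [0.57756313 0.04909168 0.21451731] all [0.57425336 0.04798234 0.21358355]
 arm/disk z 0.15110069695300973 [0.54560058 0.09321314 0.15372621] 320
 bluetop 0.1383130809565519 ((0.5538779497146606, 0.05484996736049652), (0.06269246339797974, 0.1287817806005478), 18.848697662353516)
scene
 bed z med 0.01956669381052465
 bed 
[... 253 characters left out ...]
2479248, 0.14249999821186066]]
 phone z 0.029714332493290804 ((0.5710160136222839, -0.003123261034488678), (0.06422998011112213, 0.1351960301399231), 17.48763656616211) [[0.5200999975204468, 0.05169999971985817], [0.560699999332428, -0.07720000296831131], [0.621999979019165, -0.05790000036358833], [0.5813000202178955, 0.07100000232458115]]
 red 75 [258 158] [264 172] z 0.16496322720145837 0.21613930370125906 top pts [0.57928467 0.04499241 0.2127601 ] all [0.58246264 0.04200851 0.19507771]
 arm/disk z 0.14628245635625403 [0.55218743 0.10376547 0.1497284 ] 52
 bluetop 0.13775137798193599 ((0.5550572872161865, 0.052054278552532196), (0.06988705694675446, 0.12611347436904907), 16.59642791748047)
```

View pics/s3a.png

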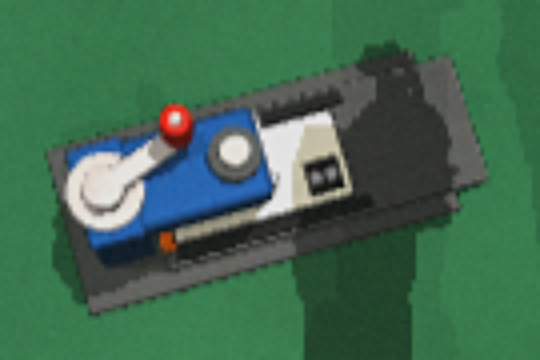

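View pics/s3b.png

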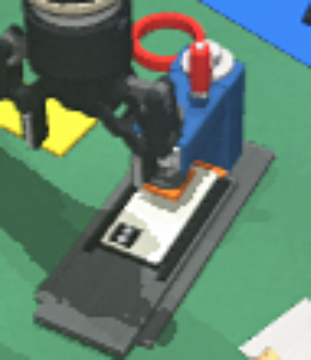

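The phone is home. The second push stopped at the same x (-0.0809), and the near end measures bed x about -68 to -69 in both views. The foot is still raised. Next I grip the red handle, which is at top crop (176,122) and world (0.577, 0.0495), 60.5 mm from the axis.

```bash
python3 - <<'E'
from plant import robot
from h import *
ori=[np.pi,0,A-np.pi/2]
robot.goto(np.array([.577,.0495,.27]),ori)
r=robot.move_straight([.577,.0495,.188],vel=.12,contact_N=6)
s=robot.sense();print(r,s["t"],s["tcp_pos"],s["wrist_force"])
if not r:
    robot.grip(0.0,70)
    s=robot.sense();print(s["t"],s["tcp_pos"],s["wrist_force"],s["torque"],s["opening"])
    f=robot.grab_frame("scene");cv2.imwrite("pics/s4.png",cv2.resize(f["image"][90:230,190:330,::-1],None,fx=4,fy=4))
E
```

```text
False 13.5167 [0.57763427 0.04964779 0.18863267] [ 0.1613662  -0.41091546  0.59909268]
14.1333 [0.57713391 0.04947742 0.18850578] [-0.601086   -1.51556049  4.33862165] [-0.09907058  0.25115873  0.00396122] 0.23962638458715912
```

View pics/s4.png

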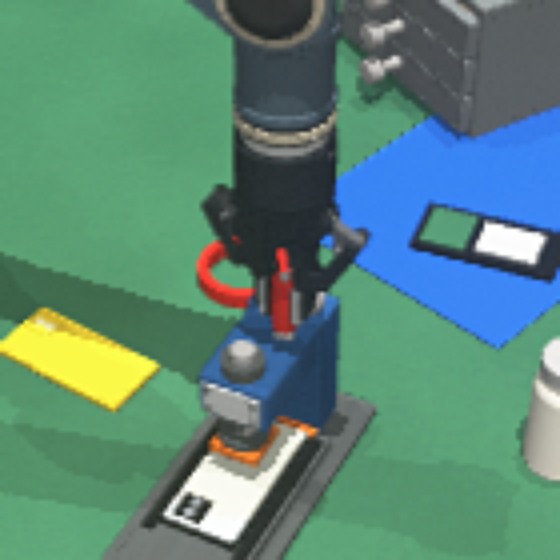

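The jaws hold the red handle (crop 285,305). The opening is 0.24, about 20 mm, which matches the handle's diameter. I'll turn 1 rad clockwise first and watch the forces.

```bash
cat > turn.py <<'E'
from plant import robot
from h import *
import json,os,sys
C=np.array([.5401,.0974]); R=.0604; TH0=np.arctan2(.0495-C[1],.577-C[0])
def run(dth,step,vel,off=(0,0),stopF=None):
    st=json.load(open("st.json")) if os.path.exists("st.json") else {"a":0.}
    a=st["a"]; end=a+dth
    while a<end-1e-6:
        a=min(a+step,end); th=TH0-a
        c=C+np.array(off)
        robot.move_straight(np.r_[c+R*np.array([np.cos(th),np.sin(th)]),.188],vel=vel)
        s=robot.sense(); er=np.array([np.cos(th),np.sin(th)]); tg=np.array([er[1],-er[0]])  # cw tangent
        F=s["wrist_force"]; p=s["tcp_pos"][:2]-C
        aa=(TH0-np.arctan2(p[1],p[0]))%(2*np.pi)
        print("%.2f t%.2f resist%.2f rad%.2f z%.2f  act a%.3f r%.4f"%(a,s["t"],-F[:2]@tg,F[:2]@er,F[2],aa,np.hypot(*p)))
        st["a"]=a; json.dump(st,open("st.json","w"))
        if stopF and -F[:2]@tg>stopF: print("STOP");break
if __name__=="__main__": 
    v=[float(x) for x in sys.argv[1:]]
    run(v[0],v[1],v[2],stopF=v[3] if len(v)>3 else None)
E
python3 turn.py 1.0 0.2 0.06
```

```text
0.20 t14.53 resist4.57 rad-0.10 z-0.15  act a0.167 r0.0603
0.40 t14.88 resist4.98 rad-0.39 z0.15  act a0.369 r0.0601
0.60 t15.23 resist5.32 rad-1.83 z-0.18  act a0.570 r0.0598
0.80 t15.58 resist5.01 rad-1.88 z-0.04  act a0.771 r0.0596
1.00 t15.93 resist3.72 rad-3.03 z-0.78  act a0.971 r0.0594
```

```bash
python3 turn.py 2.6 0.2 0.08 8; python3 - <<'E'
from plant import robot
from h import *
f=robot.grab_frame("scene");cv2.imwrite("pics/s5.png",cv2.resize(f["image"][145:255,200:295,::-1],None,fx=5,fy=5))
E
```

```text
1.20 t16.23 resist3.77 rad-3.56 z-0.64  act a1.176 r0.0592
1.40 t16.53 resist2.93 rad-4.07 z-0.84  act a1.375 r0.0590
1.60 t16.83 resist3.69 rad-4.70 z-0.55  act a1.573 r0.0589
1.80 t17.13 resist3.68 rad-4.56 z-1.08  act a1.770 r0.0588
2.00 t17.43 resist3.77 rad-3.66 z1.07  act a1.968 r0.0588
2.20 t17.73 resist4.61 rad-3.45 z3.25  act a2.168 r0.0588
2.40 t18.03 resist3.77 rad-2.11 z5.52  act a2.369 r0.0589
2.60 t18.33 resist4.59 rad-2.37 z6.33  act a2.572 r0.0590
2.80 t18.63 resist4.06 rad-1.64 z6.96  act a2.775 r0.0592
3.00 t18.93 resist4.15 rad-2.72 z8.34  act a2.979 r0.0594
3.20 t19.23 resist3.76 rad-2.06 z8.17  act a3.181 r0.0596
3.40 t19.53 resist4.68 rad-1.48 z8.97  act a3.383 r0.0599
3.60 t19.83 resist3.55 rad-1.31 z7.82  act a3.582 r0.0601
```

View pics/s5.png

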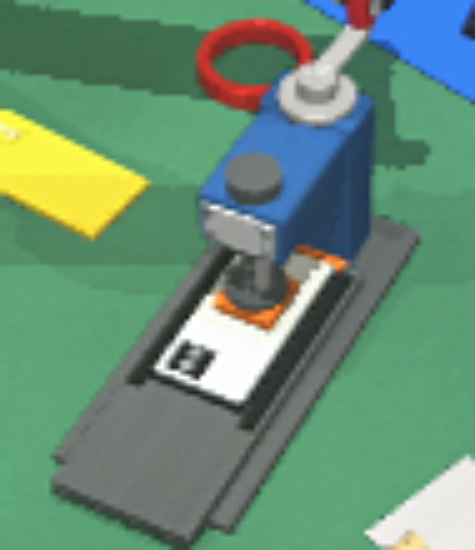

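The handle is now at the far side (crop 365,10) and the foot is close above the phone (orange edge at crop 262,327). I'll measure the remaining gap.

```bash
python3 - <<'E'
import pickle
from plant import robot
from h import *
def edge(f):
    hsv=cv2.cvtColor(f["image"],cv2.COLOR_RGB2HSV).astype(int)
    m=(hsv[...,0]>5)&(hsv[...,0]<20)&(hsv[...,1]>130)&(hsv[...,2]>90)
    out=[]
    for u in range(246,254):
        vs=[v for v in range(190,220) if m[v,u]]
        if not vs: continue
        v=max(vs)+.5; d,c=rays(f,[[u,v]]); d=d[0]
        k=(-.007-(c[:2]-o)@xh)/(d[:2]@xh); out.append(((u,v),(c+k*d)[2].round(4)))
    return out
print(edge(pickle.load(open("pics/scene0.pkl","rb"))))
f=robot.grab_frame("scene");print(edge(f))
E
python3 turn.py 0.4 0.1 0.04 7
```

```text
[((246, 203.5), np.float64(0.054)), ((247, 203.5), np.float64(0.0558)), ((248, 204.5), np.float64(0.0527)), ((249, 204.5), np.float64(0.0546)), ((250, 205.5), np.float64(0.0515)), ((251, 205.5), np.float64(0.0533)), ((252, 205.5), np.float64(0.0552)), ((253, 206.5), np.float64(0.0521))]
[((246, 207.5), np.float64(0.0341)), ((247, 208.5), np.float64(0.031)), ((248, 208.5), np.float64(0.0329)), ((249, 208.5), np.float64(0.0348)), ((250, 209.5), np.float64(0.0317)), ((251, 209.5), np.float64(0.0336)), ((252, 210.5), np.float64(0.0305)), ((253, 210.5), np.float64(0.0324))]
3.70 t20.23 resist5.03 rad-0.99 z9.62  act a3.670 r0.0603
3.80 t20.53 resist5.81 rad-0.64 z9.58  act a3.767 r0.0604
3.90 t20.83 resist5.36 rad-1.70 z8.51  act a3.865 r0.0605
4.00 t21.13 resist6.96 rad-1.02 z8.04  act a3.961 r0.0607
```

```bash
cat > rd.py <<'E'
from plant import robot
from h import *
import json,turn
def rd(n=8,dt=.1):
    th=turn.TH0-json.load(open("st.json"))["a"]; er=np.array([np.cos(th),np.sin(th)]); tg=np.array([er[1],-er[0]])
    v=[]
    for i in range(n):
        v.append(-robot.sense()["wrist_force"][:2]@tg); robot.sleep(dt)
    return np.round(v,2)
if __name__=="__main__":
    print(rd(),robot.sense()["t"])
    f=robot.grab_frame("scene");cv2.imwrite("pics/s6.png",cv2.resize(f["image"][180:225,225:285,::-1],None,fx=9,fy=9))
E
python3 rd.py
```

```text
[6.96 5.79 5.57 6.1  4.48 5.91 6.15 6.39] 21.9333
```

View pics/s6.png

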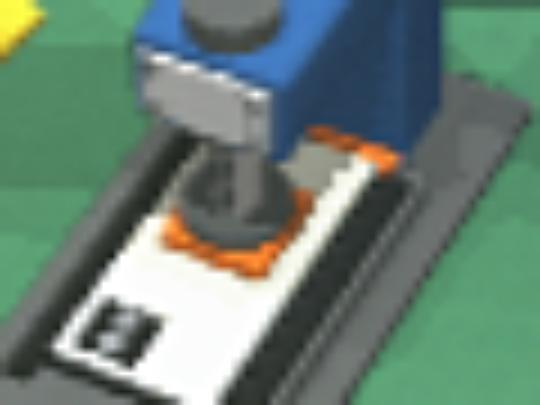

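```bash
cat > edge.py <<'E'
from h import *
def edge(f):
    # subpixel lower boundary of orange via redness-minus-blue saturation
    im=cv2.GaussianBlur(f["image"],(0,0),.6).astype(float); S=(im[...,0]-im[...,2])
    out=[]
    for u in range(244,254):
        col=S[:,u]; pk=max(range(195,218),key=lambda v:col[v])
        v=pk
        while col[v]>60: v+=1
        v=v-1+(col[v-1]-60)/(col[v-1]-col[v]); d,c=rays(f,[[u,v]]); d=d[0]
        k=(-.007-(c[:2]-o)@xh)/(d[:2]@xh); out.append((c+k*d)[2]*1000)
    return np.mean(out).round(2),np.std(out).round(2)
if __name__=="__main__":
    import pickle
    from plant import robot
    print(edge(pickle.load(open("pics/scene0.pkl","rb"))))
    print(edge(robot.grab_frame("scene")))
    robot.move_straight; print(robot.sense()["t"])
E
python3 edge.py
```

```text
(np.float64(52.8), np.float64(0.28))
(np.float64(29.72), np.float64(0.54))
22.0333
```

```bash
for i in 1 2; do python3 turn.py 0.1 0.1 0.04; python3 rd.py; python3 edge.py|tail -2; done
```

```text
4.10 t22.33 resist6.75 rad-0.98 z7.96  act a4.053 r0.0608
[6.75 6.91 5.77 5.96 6.3  6.47 6.76 6.35] 23.1333
(np.float64(29.75), np.float64(0.53))
23.2333
4.20 t23.53 resist7.36 rad-1.36 z8.75  act a4.145 r0.0608
[7.36 7.05 6.82 7.41 7.99 6.91 7.12 6.95] 24.3333
(np.float64(29.74), np.float64(0.53))
24.4333
```

The foot edge has stopped descending, reading 29.7 mm three times, so it is on the phone. The resting resistance climbs about 7 N/rad from a free value of 4.1 N, which puts contact at about 3.7 to 3.85 rad. Another 0.2 rad should land mid-window.

```bash
for i in 1 2; do python3 turn.py 0.1 0.1 0.04; python3 rd.py; done;  python3 edge.py|tail -2
```

```text
4.30 t24.73 resist8.09 rad-2.24 z9.02  act a4.236 r0.0609
[8.09 7.74 8.57 9.18 8.45 7.69 9.26 8.34] 25.5333
4.40 t25.88 resist8.36 rad-1.81 z8.05  act a4.326 r0.0610
[8.36 8.84 8.74 9.24 8.27 9.01 8.57 9.49] 26.6833
(np.float64(29.77), np.float64(0.51))
26.7833
```

The resting resistance is now 4.7 N above free, which is about 47 N of clamping by force, or 34 N going by the visual contact angle. Both are inside 25 to 65 N. I'll release and lift away.

```bash
python3 - <<'E'
from plant import robot
from h import *
import pickle
robot.grip(0.8); s=robot.sense(); p=s["tcp_pos"]; print(s["t"],p,s["wrist_force"],s["opening"])
robot.move_straight([p[0],p[1],.29],vel=.12)
robot.goto(W(-.22,-.06,.32),[np.pi,0,A-np.pi/2]); robot.sleep(.3)
t=robot.grab_frame("top");f=robot.grab_frame("scene"); print(robot.sense()["t"],robot.sense()["wrist_force"])
cv2.imwrite("pics/s7.png",np.vstack([f["image"][100:384,:,::-1],t["image"][60:300,:,::-1]]))
pickle.dump(t,open("pics/top2.pkl","wb"));pickle.dump(f,open("pics/scene2.pkl","wb"))
from m import measure
measure(t,f)
d=np.abs(t["image"].astype(int)-pickle.load(open("pics/top0.pkl","rb"))["image"]).sum(2)>120
cv2.imwrite("pics/diff.png",d*np.uint8(255))
E
```

```text
27.3083 [0.57441757 0.14689771 0.18786248] [-0.33760153 -0.00497774 -0.16448159] 0.8004739002268764
30.0667 [-0.8312057   0.21046621 -0.21260327]
top
 bed z med 0.01956221216567813
 bed ((0.5756378173828125, -0.015710294246673584), (0.1279272586107254, 0.31284692883491516), 16.954042434692383) [[0.46880000829696655, 0.1152999997138977], [0.5601000189781189, -0.18400000035762787], [0.6823999881744385, -0.14669999480247498], [0.5911999940872192, 0.1526000052690506]]
 phone z 0.03035236639591241 ((0.5818575620651245, -0.031269609928131104), (0.06347820907831192, 0.07506156712770462), 17.124313354492188) [[0.5404999852180481, -0.004699999932199717], [0.5626000165939331, -0.07649999856948853], [0.623199999332428, -0.05779999867081642], [0.6011000275611877, 0.013899999670684338]]
 red 67 [195 178] [204 188] z 0.16655669068086604 0.2182639949962439 top pts [0.5714494  0.14891621 0.21425776] all [0.56780859 0.14685055 0.21180813]
 arm/disk z 0.15660044429522996 [0.54588134 0.10271826 0.15372663] 333
 bluetop 0.1382351390223684 ((0.5561187267303467, 0.05554310232400894), (0.06939630210399628,
[... 338 characters left out ...]
3407288, 0.1454000025987625]]
 phone z 0.029651905826263092 ((0.5708253383636475, -0.003183312714099884), (0.06462962925434113, 0.1351960301399231), 17.487634658813477) [[0.5196999907493591, 0.051600001752376556], [0.5602999925613403, -0.07739999890327454], [0.621999979019165, -0.05790000036358833], [0.5813000202178955, 0.07100000232458115]]
 red 58 [278 145] [283 156] z 0.1641279193178449 0.21712631449142347 top pts [0.57612288 0.14265377 0.21321508] all [0.57711711 0.14210179 0.19424693]
 arm/disk z 0.15807527133722257 [0.54845905 0.09966344 0.15391969] 160
 bluetop 0.1378742244581086 ((0.5595488548278809, 0.051346950232982635), (0.07005251199007034, 0.1292785108089447), 21.35682487487793)
```

View pics/s7.png

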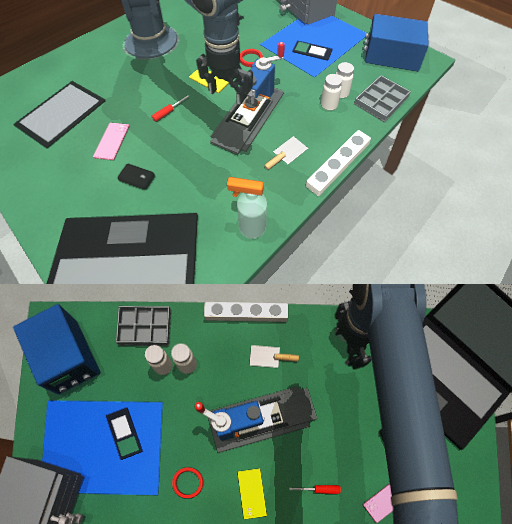

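The phone's near end hasn't moved (-0.0765/-0.0578 corners, same as before clamping). The foot is on the phone, the handle stands free at top (199,183), the bystanders are where they were, and the arm is clear of everything. I'm handing in.

```bash
python3 -c "
from plant import robot
robot.close_job();print(robot.sense()['t'])"
```

```text
the job is handed in; nothing more can be done
the job is handed in; nothing more can be done
```

The phone is home against the end stop and clamped, with clamping force estimated at 34–47 N. The crank is released, and I handed the job in at about 30 s.

- **Sliding home:** I pushed with shut fingers, stopping at a 5 N change in force. Two pushes stopped at the same place (TCP bed x -81 mm, where home was predicted). The near end measured bed x about -68 mm in both views, against -70 mm nominal, so it is within the camera calibration. It had not moved after clamping.
- **Clamping:** I turned the crank about 4.33 rad clockwise. The foot's edge stopped descending, and the resting resistance rose from about 4.1 N to 8.8 N, 4.7 N above free.
- **Disagreement on the force:** By force, contact came at about 3.66 rad, giving about 47 N. By camera, it came at about 3.85 rad, giving about 34 N. Both are inside 25–65 N.
- **Weak points in the force check:**
    - I could only read the force at rest, not while turning, so "half as heavy again" was judged from resting readings.
    - When the gripper opened, the arm sprang forward about 0.07 rad. If it had carried the handle with it, the clamping force would be about 53 N at most, still in range.
- **Bystanders:** In the last pictures those in view looked unmoved. I did not measure their positions, and the arm hid the mouse and part of the pink look-alike in the top view.

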